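# Bung the sample cask and tighten its clamp to the click

## Robot

A 7-joint arm with a two-finger parallel gripper is mounted at the origin on the work surface; the furniture and walls round the work are solid. World frame = base frame: x ahead of the robot, y to its left, z up, the work surface at z = 0. Lengths are in m, angles in degrees, forces in N, time in s.
With the tool pointing down it reaches from about 0.35 to 0.9 m from the base axis. Payload 7.2 kg.
Tool frame: the origin (TCP) lies on the centre line of the jaws, within the pads' length; the fingertips stand 11 mm ahead of it and the grasp point (between the pads) lies 8 mm behind it; z points along the fingers, y is the line along which they close (so a half turn about z gives the same grasp; the last joint's range is limited). The gripper opens to 88 mm and grips with 3 to 60 N. Pads are 20 mm wide; open, the fingers measure 115 mm over their backs; the gripper's body (75 mm by 178 mm) begins 61 mm behind the grasp point.
Start: joints at [-70.371, 23.554, -0.728, 91.456, 0.321, 64.991, -4.71], TCP at [0.25, 0.573, 0.234] pointing down, gripper open.
Joint ranges: [-169.25, 169.25], [-16.82, 113.86], [-84.01, 82.57], [7.8, 145.47], [-59.2, 239.2], [7.22, 106.19], [-163.78, 163.78]. Speed limits (degrees/s): [136.94, 136.94, 172.46, 172.46, 180, 180, 180].

## Interface

Orientations are given as [roll, pitch, yaw] about the fixed x, y, z axes, in that order (R = Rz(yaw) Ry(pitch) Rx(roll)).
In Python, from bench import sensors, eyes, order gives the robot as it stands.
- The arm moves only by the tool move_arm, never from a script. Its arguments are lists of equal length, an entry for each row: "gripper": the closure, from -1 (fully open) to 1 (shut), so that 0 is half open; "travel": the shift along the tool's x, y, z each as a share of 0.04 m, from -1 to 1, a list of three; "delta_rot": the turn, a rotation vector about the tool's x, y, z each as a share of 10 degrees, from -1 to 1, a list of three. In form: {"gripper": [gripper, ...], "travel": [[x, y, z], ...], "delta_rot": [[wx, wy, wz], ...]}. A call has 1 to 12 rows; each row shifts and turns the commanded pose from where the row before left it, along the tool's axes as they then stand; what a row does not reach is not made up. A row lasts 1/8 s, in which the tool goes at most 62.5 mm and 10.7 degrees, less where a joint would pass 70% of its speed; a pose out of reach is approached as far as the arm can. A call with a number of a shift or a turn outside -1 to 1 is refused whole. A call with a gripper value outside its range is refused whole. The fingers move at their own pace and stop on an object; the grip force is fixed at half the most. Time passes only in rows, so rows that do not move let the fingers close. It gives the time, the measured TCP pose, the force, the opening and the grip force at its end, in the units of the state.
- sensors.state(): the state, without advancing time (a new reading comes with each control period).
- eyes.grab_frame(name): name is "scene" or "top"; returns a dict with "image" (400x640x3 uint8, red, green, blue), "fx", "fy", "cx", "cy" (pixels), "cam_to_world" (4x4, takes a point from camera to world coordinates). Camera axes: x right, y down, z forward; pixel columns grow to the right and rows downward; lengths in m; the calibration is good to about 2 mm. A picture is of the moment at which its call begins. There is no depth.
- order.close_job(): hands the job in; it is judged then, once.
The state is a dict: "time": time; "q": joint angles; "qd": joint speeds; "joint_torque": joint torques, N m; "position": TCP position; "eef_rot": TCP orientation; "contact_force": force on the tool from outside, world axes, zero at the start; "moment": the same for the moment, N m; "gripper_width": finger opening in m; "finger_force": force on a finger pad.
Only numpy, scipy, OpenCV 4.12 (cv2) and the standard library are available. Lean on these libraries where they do the work, as an engineer would, in place of code of your own. Each camera call takes 0.05 s, during which the arm holds its last target. There are 200 camera calls.

## Task

Close up the small oak cask for the road: set the beech bung, narrow end down, into the brass bung hole so that it sits fully home, then swing the steel clamp bar round over it until it is home under the hook. Turn the black clamp knob clockwise until its torque clutch clicks (gives way), then stop and let go: turned on past the click the clutch goes solid again and the bung is crushed. Leave the tasting cup, the price card and the mallet where they are.

Things in the scene. Friction and masses are not known exactly. Their poses are not given: they have to be found in the camera images.
- bung_mid (a point): The loose turned beech bung, a tapered plug 35 mm tall, 50 mm across its flat top and 42 mm across its flat underside, about 50 g, standing upright on the counter, wide end up. This point is on its axis, half-way up (17.5 mm above the underside); z is the axis, upward.
- bung: The same bung; origin at the centre of its underside.
- bung_hole (a point): Centre of the mouth of the brass bung hole on top of the fixed cask (160 mm across, 230 mm long, on a cradle); z up, y along the cask. 180 mm above the counter. The bore is 46 mm across at the mouth, tapers like the bung with 0.6 mm play all round, and has a shoulder 12 mm down: on it the bung is home, its mid point 5.5 mm and its top 23 mm above this point. The brass neck is 64 mm across outside.
- clamp_bar: Flat steel bar, 26 mm wide, 10 mm thick, swinging level about a post on the cask. Origin on the pivot axis, mid-thickness: 46 mm above the hole's mouth, 62 mm from it towards +y of bung_hole. -y runs along the bar to its free end (179 mm), z up. Starts 1.7 to 2.3 rad open; closes clockwise seen from above. Stiff pivot (0.12 N m): stays where left.
- bar_pin (a point): Round upright steel pin 12 mm thick with a black ball (16 mm) on top, near the bar's free end, 166 mm from the pivot: the grip for swinging the bar. This point is on the pin's axis, 23 mm above the bar's top face; the pin's top is 19 mm higher. Pinched, it turns in the fingers; it may also be pushed.
- catch (a point): Top of the hooked steel catch fixed on the cask, 62 mm from the hole towards -y of bung_hole, 62 mm above the mouth. Closed, the bar meets a stop with its end under this hook (16 mm wide along the bar), lying along the cask, its axes parallel to bung_hole's; the pin then stands 42 mm beyond the hook.
- knob_seat (a point): Centre of the top of the round boss (34 mm across) on the bar, 62 mm from the pivot, 7 mm above the bar's top face, z up: the clamp screw's axis, over the hole when closed. On the screw above it sits the black fluted knob with an orange cap, 51 mm across, 30 mm tall; its underside starts 14 to 19 mm above this point. Clockwise from above tightens; the knob then sinks 2.5 mm a radian.
- screw_foot (a point): Point on the screw's axis at the bar's mid-thickness (fixed to the bar). Below it hangs the screw's rubber foot, 28 mm across, at the start 1.7 to 6 mm clear of the top of a bung that is home; how far is not measured: the knob must turn 0.7 to 2.4 rad before the foot bears. The screw drags while it turns, with 0.15 to 0.22 N m, and holds by itself when let go.
- clutch (a point): Point on the screw's axis 38 mm above the bar's mid-thickness (fixed to the bar). The knob's clutch: once the foot bears, torque climbs within about 0.2 to 0.4 rad to 0.42 N m; there it clicks: the knob gives way and torque falls to about 0.2 N m over 0.7 rad while the screw stands still. Then it is solid; some 0.15 rad more over-tightens. Released, the knob springs back.
- tastevin: Silvery shallow tasting cup 84 mm across, 24 mm tall, with a ring handle, on the counter: to be left alone. Origin at the centre of its underside.
- price_card: Price card 85 mm wide, 64 mm tall, upright in a beech block on the counter: to be left alone. Origin at the centre of its underside.
- bung_mallet: Beech mallet lying on the counter, 263 mm long, head 110 mm wide: to be left alone. Origin under its middle, +x along the handle away from the head.
Mind the look-alikes: they are no part of the job. Of the things that look like the bung, the smallest one is meant.

How it is judged:
By the outcome, as a careful person would: the job done as asked, in the order asked, and still so for the second after the job is handed in, with the robot touching nothing.
It also fails if it takes over 72 s, if anything falls off the work surface, if the arm or the gripper's body presses on something with over 40 N, if the wrist force passes 120 N, or if a joint passes its speed limit or range.

## Working session

There is one attempt and no reset: what is moved stays moved. The work goes in short steps, Python scripts to look and compute and a tool call to move; the robot and the scene stay as the last step left them, time stands still between calls to the robot, and variables do not carry over. Pictures are saved under pics/ and viewed, at most 11 in all, crops included, and the job is handed in when it is done.

Besides the shell and the picture viewer there is one more tool, called after ">>>" by a JSON object that holds its "method" and its "body", one argument or row to a line. move_arm: Moves the arm, as the interface text tells. Its arguments: {"type":"object","properties":{"gripper":{"type":"array"},"travel":{"type":"array"},"delta_rot":{"type":"array"}},"required":["gripper","travel","delta_rot"]}

```bash
mkdir -p pics
python3 - <<'E'
from bench import sensors, eyes
import cv2,numpy as np
for n in("scene","top"):
    f=eyes.grab_frame(n); cv2.imwrite(f"pics/{n}0.png",f["image"][:,:,::-1])
    print(n,f["fx"],f["fy"],f["cx"],f["cy"],np.round(f["cam_to_world"],4).tolist())
s=sensors.state();print(s)
E
```

```text
scene 480.967927072807 480.967927072807 313.57700769162466 200.90284970681964 [[0.7541, -0.2779, 0.595, -0.1686], [-0.6564, -0.2896, 0.6966, -0.9129], [-0.0213, -0.9159, -0.4008, 0.6046], [0.0, 0.0, 0.0, 1.0]]
top 374.5443004478185 374.5443004478185 314.1551434714064 198.40386037931248 [[-0.0164, -0.9841, 0.1771, 0.2703], [-0.9997, 0.019, 0.013, -0.1792], [-0.0161, -0.1768, -0.9841, 1.1221], [0.0, 0.0, 0.0, 1.0]]
{'time': 0.1, 'q': array([-70.37205575,  23.59477221,  -0.72851588,  91.49910143,
         0.32150657,  64.99019956,  -4.70733092]), 'qd': array([-0.03941069, -0.03469845,  0.04650335, -0.09085545,  0.01387189,
        0.04976736,  0.08041109]), 'joint_torque': array([ 2.77749532e-03, -5.89101970e+01,  6.43981565e-01, -2.91711098e+01,
       -5.37570252e-02,  1.46313175e-02,  2.93342430e-05]), 'position': array([0.24943381, 0.57258898, 0.23290143]), 'eef_rot': array([-1.79918215e+02,  6.30543601e-03,  1.56468689e+02]), 'contact_force': array([ 0.33200988,  0.6265649 , -0.92713356]), 'moment': array([ 0.01286523, -0.04879467, -0.02708121]), 'finger_force': 0.0, 'gripper_width': 0.08782644083595861}
```

View pics/scene0.png

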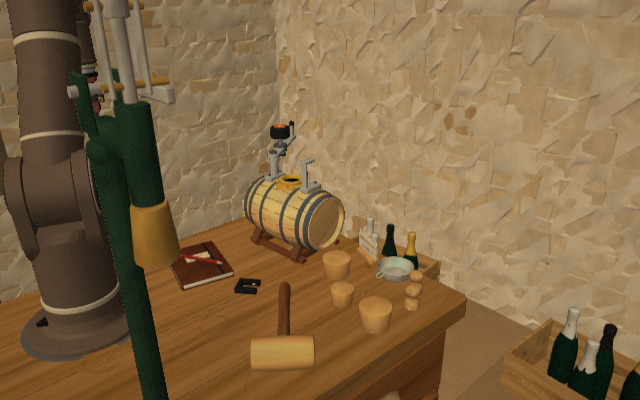

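View pics/top0.png

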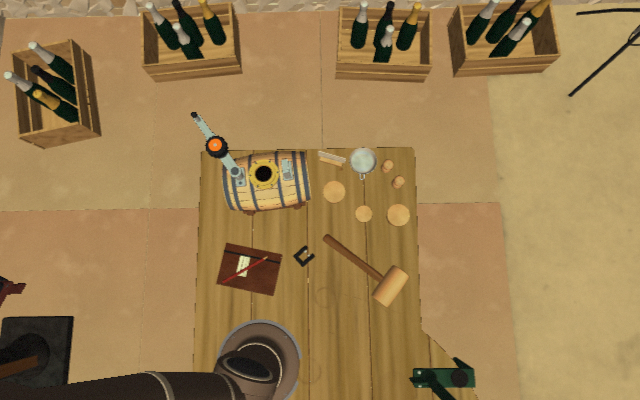

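The scene view shows the cask, with the knob at (280,130), and a small bung at (342,293) between two larger ones at (337,264) and (376,314). In the top view the candidates are the plugs at (334,191), (363,214) and (398,215), plus champagne corks at (388,166) and (398,182). The plug at (363,214) is the smallest plug with the bung's shape, so I'll confirm it in a crop.

```bash
cat > h.py <<'E'
import numpy as np,cv2
from bench import sensors,eyes
def ray(f,u,v):
    T=np.array(f["cam_to_world"]);d=T[:3,:3]@np.array([(u-f["cx"])/f["fx"],(v-f["cy"])/f["fy"],1]);return T[:3,3],d
def onz(f,u,v,z):
    o,d=ray(f,u,v);return o+d*(z-o[2])/d[2]
def proj(f,p):
    T=np.array(f["cam_to_world"]);c=T[:3,:3].T@(np.asarray(p)-T[:3,3]);return np.array([f["fx"]*c[0]/c[2]+f["cx"],f["fy"]*c[1]/c[2]+f["cy"]])
def two(f,a,g,b):
    o,d=ray(f,*a);p,e=ray(g,*b);d/=np.linalg.norm(d);e/=np.linalg.norm(e)
    s=np.linalg.lstsq(np.c_[d,-e],p-o,rcond=None)[0];A=o+s[0]*d;B=p+s[1]*e
    return (A+B)/2,np.linalg.norm(A-B)
def blob(m,box):
    u0,v0,u1,v1=box;k=np.zeros(m.shape[:2],np.uint8);k[v0:v1,u0:u1]=m[v0:v1,u0:u1]
    n,l,s,c=cv2.connectedComponentsWithStats(k);i=1+np.argmax(s[1:,4]);return c[i],s[i],(l==i).astype(np.uint8)
E
python3 - <<'E'
from h import *
t=eyes.grab_frame("top");s=eyes.grab_frame("scene")
T=t["image"];S=s["image"]
a=cv2.resize(T[135:235,185:425,::-1],None,fx=3.3,fy=3.3,interpolation=cv2.INTER_CUBIC)
b=cv2.resize(S[110:340,230:430,::-1],None,fx=2.6,fy=2.6,interpolation=cv2.INTER_CUBIC)
cv2.imwrite("pics/c1.png",a);cv2.imwrite("pics/c2.png",b)
def org(I): h=cv2.cvtColor(I,cv2.COLOR_RGB2HSV);return ((h[...,0]<14)&(h[...,1]>200)&(h[...,2]>150)).astype(np.uint8)
ct,st,_=blob(org(T),(195,125,240,170));cs,ss,_=blob(org(S),(265,115,295,145));print("orange",ct,st,cs,ss,two(t,ct,s,cs))
g=cv2.cvtColor(T,cv2.COLOR_RGB2HSV)
for b in((345,200,381,228),(322,178,348,204),(383,200,413,230)):
    print(g[(b[1]+b[3])//2,(b[0]+b[2])//2],g[b[1]+2,b[0]+2])
k=(cv2.cvtColor(T,cv2.COLOR_RGB2GRAY)<45).astype(np.uint8);c,st,_=blob(k,(248,158,280,190));print("hole",c,st,onz(t,*c,.168),onz(t,*c,.18))
print(onz(t,363,213.5,.035))
E
```

```text
orange [214.68965517 144.61206897] [208 139  14  12 116] [275.66666667 125.66666667] [274 125   4   2   6] (array([0.54853554, 0.06338662, 0.28955205]), np.float64(0.007699725686361464))
[ 19 136 204] [ 19 156 149]
[ 19 139 204] [ 19 148 160]
[ 19 136 206] [ 20 150 150]
hole [263.07608696 173.2173913 ] [256 166  15  15 184] [ 0.51175187 -0.03356613  0.168     ] [ 0.50871476 -0.03539722  0.18      ]
[ 0.4183265  -0.30682229  0.035     ]
```

View pics/c1.png

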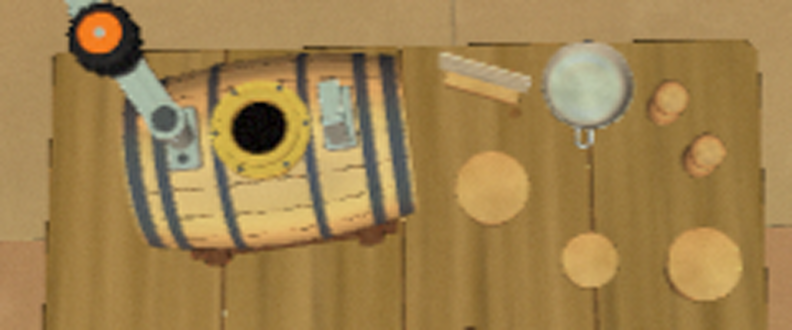

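View pics/c2.png

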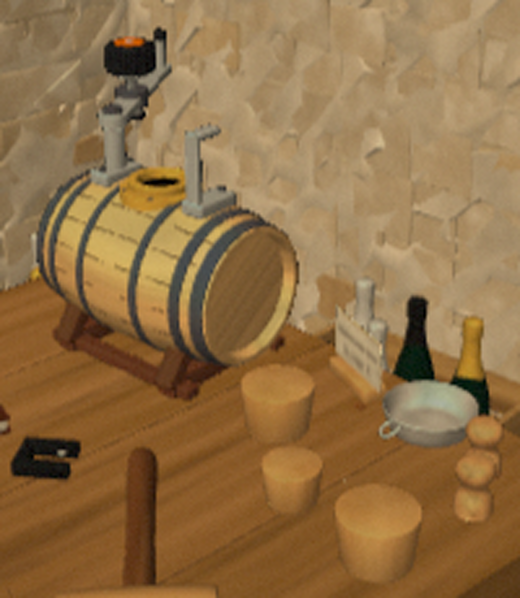

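The crops confirm it: the plug at (363.5,213.7) in the top view, (342,293) in the scene view, is clearly smaller than its two neighbours, and the others are mushroom-shaped corks. The bar is open up-left of the cask, with the knob at (215,145) and the pin at about (194,115).

Run:
```python
from h import *
t=eyes.grab_frame("top");s=eyes.grab_frame("scene")
T=t["image"];S=s["image"]
H=cv2.cvtColor(T,cv2.COLOR_RGB2HSV);Hs=cv2.cvtColor(S,cv2.COLOR_RGB2HSV)
c,st,m=blob(((H[...,2]>183)&(H[...,1]<155)).astype(np.uint8),(348,200,380,228));print("bung",c,st,onz(t,*c,.034))
brass=((H[...,0]>20)&(H[...,0]<30)&(H[...,1]>175)&(H[...,2]>120)).astype(np.uint8)
c,st,m=blob(brass,(245,155,282,192));p=cv2.findNonZero(m);print("brass",c,st,cv2.minEnclosingCircle(p),onz(t,*cv2.minEnclosingCircle(p)[0],.18))
hole=onz(t,*cv2.minEnclosingCircle(p)[0],.18)
print("knob",onz(t,214.9,144.8,.285))
# post top in top view crop (165,118)->; silver slots
for n,uv,z in(("post",(185+165/3.3,135+118/3.3),.236),("pin",(194,114.5),.273),("catch",(185+335/3.3,135+88/3.3),.242)):print(n,uv,onz(t,*uv,z))
a=cv2.resize(T[100:195,180:320,::-1],None,fx=5.5,fy=5.5,interpolation=cv2.INTER_CUBIC);cv2.imwrite("pics/c3.png",a)
```

```text
bung [363.1745283  213.40566038] [355 206  17  16 212] [ 0.41873135 -0.30746006  0.034     ]
brass [255. 176.] [255 176   1   1   1] ((255.0, 176.0), 9.999999747378752e-05) [ 0.50172794 -0.0144873   0.18      ]
knob [0.55291084 0.06216115 0.285     ]
post (235.0, 170.75757575757575) [0.50213748 0.02490057 0.236     ]
pin (194, 114.5) [0.6343955  0.11861952 0.273     ]
catch (286.5151515151515, 161.66666666666666) [ 0.52077239 -0.10180103  0.242     ]
```

View pics/c3.png

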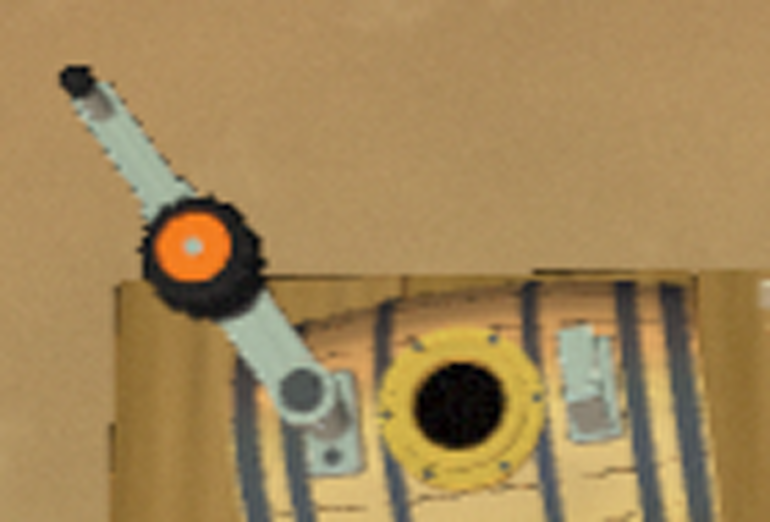

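The enlarged view shows the hole centre at crop (459,405), the pivot at (302,389), the knob cap at (193,247) and the pin ball at (76,80). That puts the cask yaw at about 5.5° and the bar about 2.1 rad open. I'll move now, turning the tool to yaw 90 and rising.

>>> {"method": "move_arm", "body": {
  "gripper": [-1, -1, -1, -1, -1, -1, -1],
  "travel": [
    [0, 0, -0.5],
    [0, 0, -0.5],
    [0, 0, -0.5],
    [0, 0, -0.5],
    [0, 0, -0.5],
    [0, 0, -0.5],
    [0, 0, 0]
  ],
  "delta_rot": [
    [0, 0, 0.95],
    [0, 0, 0.95],
    [0, 0, 0.95],
    [0, 0, 0.95],
    [0, 0, 0.95],
    [0, 0, 0.95],
    [0, 0, 0.95]
  ]
}}

```text
time: 1.18
position: [0.2499, 0.5736, 0.3555]
eef_rot: [179.9, -0.2, 89.6]
contact_force: [1.0, 0.6, -1.0]
gripper_width: 0.0881
finger_force: 0.0
```

>>> {"method": "move_arm", "body": {
  "gripper": [-1, -1, -1, -1, -1, -1, -1, -1, -1, -1, -1, -1],
  "travel": [
    [-0.8, 0.5, 0],
    [-1, 0.5, 0],
    [-1, 0.5, 0],
    [-1, 0.5, 0],
    [-1, 0.5, 0],
    [-1, 0.5, 0],
    [-1, 0.5, 0],
    [-1, 0.5, 0],
    [-1, 0.5, 0],
    [-1, 0.3, 0],
    [-1, 0, 0],
    [-1, 0, 0]
  ],
  "delta_rot": [
    [0, 0, 0],
    [0, 0, 0],
    [0, 0, 0],
    [0, 0, 0],
    [0, 0, 0],
    [0, 0, 0],
    [0, 0, 0],
    [0, 0, 0],
    [0, 0, 0],
    [0, 0, 0],
    [0, 0, 0],
    [0, 0, 0]
  ]
}}

```text
time: 2.68
position: [0.4412, 0.0994, 0.3537]
eef_rot: [180.0, -0.0, 89.9]
contact_force: [0.7, -0.9, -1.0]
gripper_width: 0.088
finger_force: 0.0
```

>>> {"method": "move_arm", "body": {
  "gripper": [-1, -1, -1, -1, -1, -1, -1, -1, -1, -1, -1, -1],
  "travel": [
    [-1, 0, 0],
    [-1, 0, 0],
    [-1, 0, 0],
    [-1, 0, 0],
    [-1, 0, 0],
    [-1, 0, 0],
    [-1, -0.1, 0.4],
    [-1, -0.2, 0.8],
    [-1, -0.2, 0.8],
    [-0.8, -0.1, 0.8],
    [0, 0, 0.5],
    [0, 0, 0]
  ],
  "delta_rot": [
    [0, 0, 0],
    [0, 0, 0],
    [0, 0, 0],
    [0, 0, 0],
    [0, 0, 0],
    [0, 0, 0],
    [0, 0, 0],
    [0, 0, 0],
    [0, 0, 0],
    [0, 0, 0],
    [0, 0, 0],
    [0, 0, 0]
  ]
}}

```text
time: 4.18
position: [0.4161, -0.2909, 0.2205]
eef_rot: [-179.8, -0.0, 89.9]
contact_force: [-0.1, -0.2, 0.4]
gripper_width: 0.0876
finger_force: 0.0
```

>>> {"method": "move_arm", "body": {
  "gripper": [-1, -1, -1, -1, -1, -1, -1, -1],
  "travel": [
    [-0.41, 0.06, 0.5],
    [0, 0, 0.9],
    [0, 0, 0.9],
    [0, 0, 0.9],
    [0, 0, 0.8],
    [0, 0, 0.5],
    [0, 0, 0.2],
    [0, 0, 0]
  ],
  "delta_rot": [
    [0, 0, 0],
    [0, 0, 0],
    [0, 0, 0],
    [0, 0, 0],
    [0, 0, 0],
    [0, 0, 0],
    [0, 0, 0],
    [0, 0, 0]
  ]
}}

```text
time: 5.18
position: [0.4202, -0.3074, 0.0342]
eef_rot: [180.0, -0.0, 90.0]
contact_force: [0.3, -0.6, -0.5]
gripper_width: 0.0879
finger_force: 0.0
```

>>> {"method": "move_arm", "body": {
  "gripper": [-1, -1, 1, 1, 1, 1, 1, 1],
  "travel": [
    [0, 0, 0.2],
    [0, 0, 0],
    [0, 0, 0],
    [0, 0, 0],
    [0, 0, 0],
    [0, 0, 0],
    [0, 0, 0],
    [0, 0, 0]
  ],
  "delta_rot": [
    [0, 0, 0],
    [0, 0, 0],
    [0, 0, 0],
    [0, 0, 0],
    [0, 0, 0],
    [0, 0, 0],
    [0, 0, 0],
    [0, 0, 0]
  ]
}}

```text
time: 6.18
position: [0.4195, -0.3075, 0.0257]
eef_rot: [180.0, -0.0, 90.0]
contact_force: [-0.3, -0.2, 1.4]
gripper_width: 0.047
finger_force: 30.0
```

>>> {"method": "move_arm", "body": {
  "gripper": [1, 1, 1, 1, 1, 1, 1, 1, 1, 1, 1, 1],
  "travel": [
    [0, 0, -0.4],
    [0, 0, -0.9],
    [0, 0, -1],
    [0, 0, -1],
    [0, 0, -1],
    [0.2, 0, -1],
    [0.6, 0.2, -1],
    [1, 0.3, -0.5],
    [1, 0.35, 0],
    [1, 0.35, 0],
    [1, 0.35, 0],
    [0.8, 0.35, 0]
  ],
  "delta_rot": [
    [0, 0, 0],
    [0, 0, 0],
    [0, 0, 0],
    [0, 0, 0],
    [0, 0, 0],
    [0, 0, 0],
    [0, 0, 0],
    [0, 0, 0],
    [0, 0, 0],
    [0, 0, 0],
    [0, 0, 0],
    [0, 0, 0]
  ]
}}

```text
time: 7.68
position: [0.4955, -0.0822, 0.2985]
eef_rot: [180.0, -0.1, 90.0]
contact_force: [0.1, 0.7, -1.0]
gripper_width: 0.047
finger_force: 30.0
```

>>> {"method": "move_arm", "body": {
  "gripper": [1, 1, 1, 1],
  "travel": [
    [0.7, 0.35, 0],
    [0.5, 0, 0],
    [0, 0, 0],
    [0, 0, 0]
  ],
  "delta_rot": [
    [0, 0, 0],
    [0, 0, 0],
    [0, 0, 0],
    [0, 0, 0]
  ]
}}

```text
time: 8.18
position: [0.5093, -0.0368, 0.2981]
eef_rot: [180.0, -0.0, 89.9]
contact_force: [-0.5, -0.3, -0.5]
gripper_width: 0.0472
finger_force: 30.0
```

Run:
```python
from h import *
t=eyes.grab_frame("top");s=eyes.grab_frame("scene")
a=cv2.resize(s["image"][110:220,215:365,::-1],None,fx=3.5,fy=3.5,interpolation=cv2.INTER_CUBIC)
b=cv2.resize(t["image"][120:220,185:335,::-1],None,fx=2.5,fy=2.5,interpolation=cv2.INTER_CUBIC)
o=np.zeros((385,525+375,3),np.uint8);o[:,:525]=a;o[:250,525:]=b;cv2.imwrite("pics/c4.png",cv2.resize(o,(800,342)))
print(sensors.state()["position"],proj(s,[.509,-.0355,.18]),proj(s,[.503,.026,.236]))
```

```text
[ 0.50935615 -0.03688434  0.29797875] [290.85388985 179.16131377] [272.72317227 152.46918305]
```

View pics/c4.png

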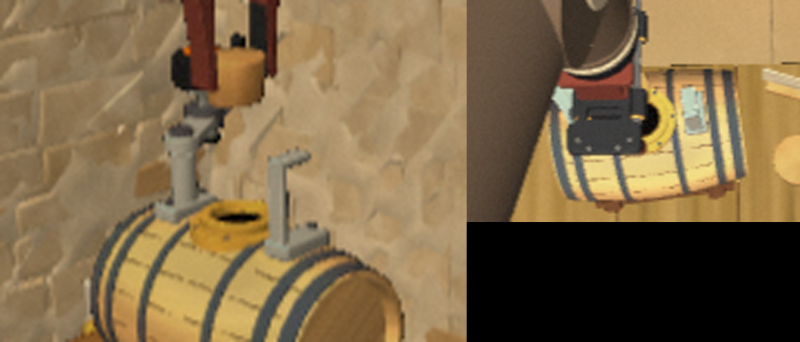

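The bung hangs in the fingers above the hole. The hole's ellipse is at crop (238,216), about scene (291.5,179.4), against my estimate of (290.9,179.2), so it agrees to within about 1.5 mm. I'll lower it.

>>> {"method": "move_arm", "body": {
  "gripper": [1, 1, 1, 1, 1, 1],
  "travel": [
    [0, 0, 0.8],
    [0, 0, 0.8],
    [0, 0, 0.5],
    [0.01, 0, 0.1],
    [0, 0, 0],
    [0, 0, 0]
  ],
  "delta_rot": [
    [0, 0, 0],
    [0, 0, 0],
    [0, 0, 0],
    [0, 0, 0],
    [0, 0, 0],
    [0, 0, 0]
  ]
}}

```text
time: 9.02
position: [0.5102, -0.0354, 0.2106]
eef_rot: [179.9, -0.0, 89.9]
contact_force: [0.6, -0.2, 0.2]
gripper_width: 0.047
finger_force: 30.0
```

>>> {"method": "move_arm", "body": {
  "gripper": [1, 1, 1, 1, 1, 1],
  "travel": [
    [0, 0, 0.08],
    [0, 0, 0.08],
    [0, 0, 0.08],
    [0, 0, 0],
    [0, 0, 0],
    [0, 0, 0]
  ],
  "delta_rot": [
    [0, 0, 0],
    [0, 0, 0],
    [0, 0, 0],
    [0, 0, 0],
    [0, 0, 0],
    [0, 0, 0]
  ]
}}

```text
time: 9.78
position: [0.5097, -0.0352, 0.2001]
eef_rot: [180.0, 0.0, 90.0]
contact_force: [0.4, -0.2, -0.5]
gripper_width: 0.0474
finger_force: 30.0
```

>>> {"method": "move_arm", "body": {
  "gripper": [1, 1, 1, 1, 1],
  "travel": [
    [0, 0, 0.06],
    [0, 0, 0.06],
    [0, 0, 0.04],
    [0, 0, 0],
    [0, 0, 0]
  ],
  "delta_rot": [
    [0, 0, 0],
    [0, 0, 0],
    [0, 0, 0],
    [0, 0, 0],
    [0, 0, 0]
  ]
}}

```text
time: 10.4
position: [0.5097, -0.0351, 0.1937]
eef_rot: [180.0, -0.0, 90.0]
contact_force: [-0.3, 0.8, 1.7]
gripper_width: 0.047
finger_force: 30.0
```

>>> {"method": "move_arm", "body": {
  "gripper": [1, 1, 1],
  "travel": [
    [0, 0, 0.04],
    [0, 0, 0],
    [0, 0, 0]
  ],
  "delta_rot": [
    [0, 0, 0],
    [0, 0, 0],
    [0, 0, 0]
  ]
}}

```text
time: 10.78
position: [0.5097, -0.0351, 0.1935]
eef_rot: [180.0, -0.1, 90.0]
contact_force: [-5.9, 1.8, 19.5]
gripper_width: 0.0471
finger_force: 30.0
```

The bung stopped at its shoulder (z 0.1935, 19.5 N). I'll relax the push, let go and rise, turning towards the pin.

>>> {"method": "move_arm", "body": {
  "gripper": [1, -0.6, -0.6, -0.6, -0.6, -0.6, -0.6, -0.6, -0.6, -0.6, -0.6, -0.6],
  "travel": [
    [0, 0, -0.03],
    [0, 0, 0],
    [0, 0, 0],
    [0, 0, 0],
    [0, 0, -0.2],
    [0, 0, -0.5],
    [0, 0, -0.8],
    [0, 0, -0.8],
    [0, 0, -0.8],
    [0, 0, -0.6],
    [0, 0, 0],
    [0, 0, 0]
  ],
  "delta_rot": [
    [0, 0, 0],
    [0, 0, 0],
    [0, 0, 0],
    [0, 0, 0],
    [0, 0, 0],
    [0, 0, 0],
    [0, 0, 0],
    [0, 0, -0.5],
    [0, 0, -1],
    [0, 0, -1],
    [0, 0, -1],
    [0, 0, -1]
  ]
}}

```text
time: 12.28
position: [0.5097, -0.0354, 0.3421]
eef_rot: [179.9, 0.0, 135.3]
contact_force: [-0.8, -0.0, 0.1]
gripper_width: 0.0702
finger_force: 0.0
```

>>> {"method": "move_arm", "body": {
  "gripper": [-0.6, -0.6, -0.6, -0.6, -0.6, -0.6, -0.6, -0.6, -0.6],
  "travel": [
    [0, 0, 0],
    [0, 0, 0],
    [0, 0, 0],
    [0, 0, 0],
    [0, 0, 0],
    [0, 0, 0],
    [0, 0, 0],
    [0, 0, 0],
    [0, 0, 0]
  ],
  "delta_rot": [
    [0, 0, -1],
    [0, 0, -1],
    [0, 0, -1],
    [0, 0, -1],
    [0, 0, -1],
    [0, 0, -1],
    [0, 0, -1],
    [0, 0, -1],
    [0, 0, -0.1]
  ]
}}

```text
time: 13.4
position: [0.5096, -0.0354, 0.3417]
eef_rot: [-180.0, 0.0, -144.1]
contact_force: [0.1, -0.4, -0.3]
gripper_width: 0.0704
finger_force: 0.0
```

Run:
```python
from h import *
t=eyes.grab_frame("top");s=eyes.grab_frame("scene")
a=cv2.resize(s["image"][90:220,215:365,::-1],None,fx=4,fy=4,interpolation=cv2.INTER_CUBIC)
b=cv2.resize(t["image"][90:220,180:300,::-1],None,fx=2,fy=2,interpolation=cv2.INTER_CUBIC)
a[:260,360:]=b
cv2.imwrite("pics/c5.png",a)
st=sensors.state();print(st["position"],st["eef_rot"],st["q"],proj(s,[.636,.1203,.273]))
```

```text
[ 0.50959314 -0.03532674  0.34149884] [-1.79993081e+02  1.23570336e-02 -1.44236023e+02] [-32.77447099   7.77276066  35.78114166  99.71476856  -4.7209339
  74.00393817 129.82273554] [290.29900596 121.73673874]
```

View pics/c5.png

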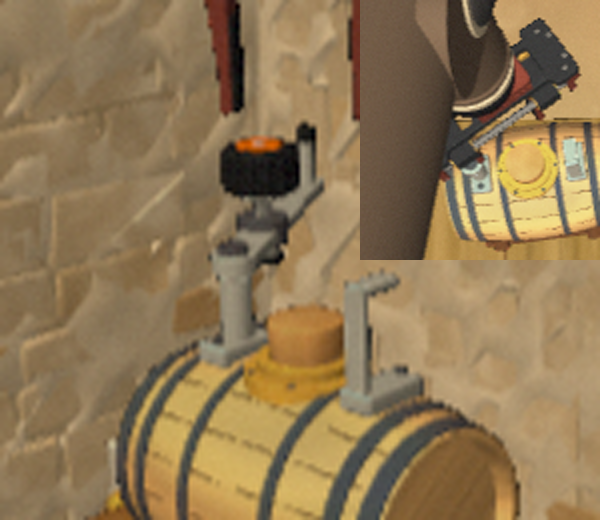

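The bung is seated squarely in the brass, with only its upper part showing at crop (305,335). The pin ball at (305,132), about scene (291,123), matches its projection to about 1 px. Now I'll go over the pin.

>>> {"method": "move_arm", "body": {
  "gripper": [-0.2, -0.2, -0.2, -0.2, -0.2, -0.2, -0.2, -0.2, -0.2, -0.2],
  "travel": [
    [-0.6, 0.16, 0],
    [-0.85, 0.23, 0],
    [-0.85, 0.23, 0],
    [-0.85, 0.23, 0],
    [-0.85, 0.23, 0],
    [-0.85, 0.23, 0],
    [0, 0, 0.4],
    [0, 0, 0.6],
    [0, 0, 0],
    [0, 0, 0]
  ],
  "delta_rot": [
    [0, 0, 0],
    [0, 0, 0],
    [0, 0, 0],
    [0, 0, 0],
    [0, 0, 0],
    [0, 0, 0],
    [0, 0, 0],
    [0, 0, 0],
    [0, 0, 0],
    [0, 0, 0]
  ]
}}

```text
time: 14.75
position: [0.636, 0.1211, 0.3018]
eef_rot: [-180.0, 0.0, -144.1]
contact_force: [0.6, 0.1, 0.2]
gripper_width: 0.053
finger_force: 0.0
```

Run:
```python
from h import *
s=eyes.grab_frame("scene");t=eyes.grab_frame("top")
a=cv2.resize(s["image"][70:190,235:345,::-1],None,fx=4.5,fy=4.5,interpolation=cv2.INTER_CUBIC)
cv2.imwrite("pics/c6.png",a)
st=sensors.state();print(st["position"],st["eef_rot"],st["q"]);p=st["position"];print(proj(s,p+[0,0,-.011]),proj(s,[p[0],p[1],.265]))
```

```text
[0.63622014 0.12109313 0.30231579] [-1.79973775e+02  8.33809449e-02 -1.44063030e+02] [-36.54013364  24.96793754  31.58048828  84.34076695 -13.28954954
  74.34339308 122.15485777]
[289.91191635 115.14273704] [290.30035117 124.50179955]
```

View pics/c6.png

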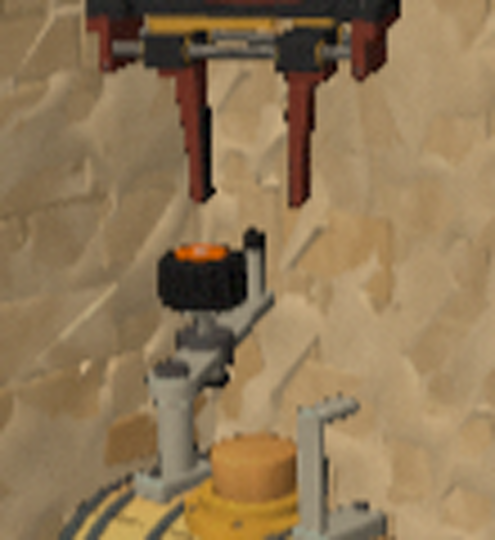

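The fingers straddle the pin: finger midpoint at crop x 249, ball at (254,240), about 1.6 mm off. I'll go down and cage it.

>>> {"method": "move_arm", "body": {
  "gripper": [-0.2, -0.2, -0.2, 0.5, 0.5, 0.5, 0.5],
  "travel": [
    [0, 0, 0.5],
    [0, 0, 0.5],
    [0, 0, 0.38],
    [0, 0, 0],
    [0, 0, 0],
    [0, 0, 0],
    [0, 0, 0]
  ],
  "delta_rot": [
    [0, 0, 0],
    [0, 0, 0],
    [0, 0, 0],
    [0, 0, 0],
    [0, 0, 0],
    [0, 0, 0],
    [0, 0, 0]
  ]
}}

```text
time: 15.72
position: [0.6361, 0.1212, 0.2466]
eef_rot: [-180.0, 0.0, -144.0]
contact_force: [-1.1, -0.5, 0.5]
gripper_width: 0.0223
finger_force: 0.0
```

>>> {"method": "move_arm", "body": {
  "gripper": [0.5, 0.5, 0.5, 0.5, 0.5],
  "travel": [
    [0.03, -0.36, 0],
    [0.06, -0.71, 0],
    [0.06, -0.71, 0],
    [0.06, -0.71, 0],
    [0, 0, 0]
  ],
  "delta_rot": [
    [0, 0, 0.5],
    [0, 0, 1],
    [0, 0, 1],
    [0, 0, 1],
    [0, 0, 0]
  ]
}}

```text
time: 16.35
position: [0.6669, 0.0248, 0.2464]
eef_rot: [-179.9, 0.0, -179.2]
contact_force: [-0.1, 0.3, -0.4]
gripper_width: 0.0221
finger_force: 0.0
```

>>> {"method": "move_arm", "body": {
  "gripper": [0.5, 0.5, 0.5, 0.5, 0.5, 0.5, 0.5, 0.5],
  "travel": [
    [0.06, -0.71, 0],
    [0.06, -0.71, 0],
    [0.06, -0.71, 0],
    [0.06, -0.71, 0],
    [0.06, -0.71, 0],
    [0.06, -0.71, 0],
    [0.06, -0.71, 0],
    [0, 0, 0]
  ],
  "delta_rot": [
    [0, 0, 1],
    [0, 0, 1],
    [0, 0, 1],
    [0, 0, 1],
    [0, 0, 1],
    [0, 0, 1],
    [0, 0, 1],
    [0, 0, 0]
  ]
}}

```text
time: 17.35
position: [0.5617, -0.1277, 0.2463]
eef_rot: [180.0, -0.1, 111.2]
contact_force: [0.4, -0.1, 0.5]
gripper_width: 0.0217
finger_force: 0.0
```

>>> {"method": "move_arm", "body": {
  "gripper": [0.5, 0.5, 0.5, 0.5, 0.5],
  "travel": [
    [0.06, -0.71, 0],
    [0.03, -0.4, 0],
    [0, 0, 0],
    [0, 0, 0],
    [0, 0, 0]
  ],
  "delta_rot": [
    [0, 0, 1],
    [0, 0, 0.57],
    [0, 0, 0],
    [0, 0, 0],
    [0, 0, 0]
  ]
}}

```text
time: 17.98
position: [0.52, -0.1375, 0.246]
eef_rot: [180.0, 0.0, 95.5]
contact_force: [0.0, -0.1, -0.6]
gripper_width: 0.0222
finger_force: 0.0
```

>>> {"method": "move_arm", "body": {
  "gripper": [0.5, 0.5, 0.5],
  "travel": [
    [0, -0.07, 0],
    [0, -0.06, 0],
    [0, 0, 0]
  ],
  "delta_rot": [
    [0, 0, 0],
    [0, 0, 0],
    [0, 0, 0]
  ]
}}

```text
time: 18.35
position: [0.5171, -0.138, 0.2463]
eef_rot: [179.6, 0.1, 95.4]
contact_force: [14.0, -0.7, -9.8]
gripper_width: 0.0221
finger_force: 6.7
```

The bar has met the stop with 14 N. I'll relax, rise off the pin and look.

>>> {"method": "move_arm", "body": {
  "gripper": [0.4, 0.4, 0.4, 0.4, 0.4, 0.4],
  "travel": [
    [0, 0.1, 0],
    [0, 0, 0],
    [0, 0, -0.5],
    [0, 0, -0.9],
    [0, 0, -0.9],
    [0, 0, 0]
  ],
  "delta_rot": [
    [0, 0, 0],
    [0, 0, 0],
    [0, 0, 0],
    [0, 0, 0],
    [0, 0, 0],
    [0, 0, 0]
  ]
}}

```text
time: 19.1
position: [0.5184, -0.1391, 0.3401]
eef_rot: [179.8, 0.0, 95.3]
contact_force: [0.5, 0.3, -1.0]
gripper_width: 0.0266
finger_force: 0.0
```

Run:
```python
from h import *
s=eyes.grab_frame("scene");t=eyes.grab_frame("top")
a=cv2.resize(s["image"][90:210,235:365,::-1],None,fx=4.5,fy=4.5,interpolation=cv2.INTER_CUBIC)
cv2.imwrite("pics/c7.png",a)
st=sensors.state();print(st["position"],st["eef_rot"],st["q"],st["moment"])
h=[.5095,-.0355]
for z in(.252,.27,.287):print(z,(proj(s,h+[z])-[235,90])*4.5)
I=s["image"];H=cv2.cvtColor(I,cv2.COLOR_RGB2HSV)
m=((H[...,0]<14)&(H[...,1]>190)&(H[...,2]>130)).astype(np.uint8)
c,q,_=blob(m,(265,120,310,165));print("orange",c,q,onz(s,*c,.285))
```

```text
[ 0.51755881 -0.13808213  0.33770602] [-1.79996531e+02 -3.32641307e-02  9.52715585e+01] [-44.89182261  20.32551874  72.99370592  98.03314918 -19.99043934
  76.62916909  37.13152361] [-0.06298189  0.08657394  0.01144173]
0.252 [246.65652449 275.08486298]
0.27 [245.26402914 242.61842013]
0.287 [243.9327381  211.57897401]
orange [292.41666667 136.66666667] [290 135   6   4  12] [ 0.5210908 -0.0331003  0.285    ]
```

View pics/c7.png

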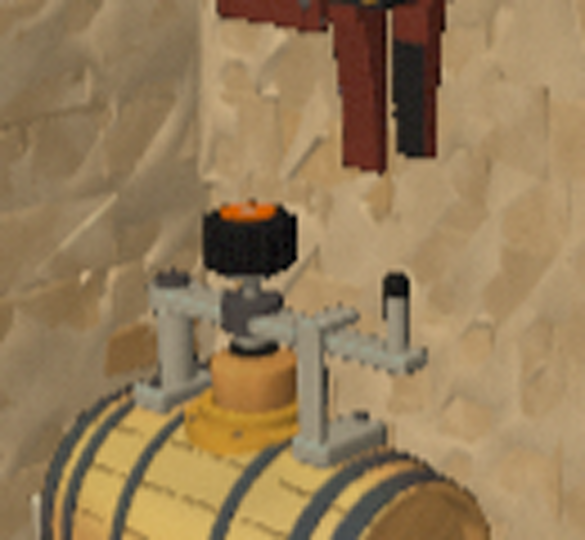

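The bar lies along the cask, with its end under the hook at crop (330,330), the pin beyond it at (397,320) and the knob above the bung at (250,240). Now to the knob.

>>> {"method": "move_arm", "body": {
  "gripper": [-0.9, -0.9, -0.9, -0.9, -0.9, -0.9, -0.9, -0.9, -0.9, -0.9],
  "travel": [
    [0.5, 0.01, 0],
    [0.8, 0.01, 0],
    [0.8, 0.02, 0],
    [0.46, 0.01, 0],
    [0, 0, 0.4],
    [0, 0, 0.6],
    [0, 0, 0.6],
    [0, 0, 0.2],
    [0, 0, 0],
    [0, 0, 0]
  ],
  "delta_rot": [
    [0, 0, 0],
    [0, 0, 0],
    [0, 0, 0],
    [0, 0, 0],
    [0, 0, 0],
    [0, 0, 0],
    [0, 0, 0],
    [0, 0, 0],
    [0, 0, 0],
    [0, 0, 0]
  ]
}}

```text
time: 20.45
position: [0.5107, -0.0366, 0.2665]
eef_rot: [180.0, 0.0, 95.2]
contact_force: [0.3, -0.3, 0.2]
gripper_width: 0.0835
finger_force: 0.0
```

Run:
```python
from h import *
s=eyes.grab_frame("scene")
a=cv2.resize(s["image"][80:200,235:365,::-1],None,fx=4.5,fy=4.5,interpolation=cv2.INTER_CUBIC)
cv2.imwrite("pics/c8.png",a)
st=sensors.state();print(st["position"],st["eef_rot"],st["q"],st["moment"])
```

```text
[ 0.51081494 -0.03636126  0.26663529] [1.79940463e+02 5.26995219e-03 9.52455365e+01] [-56.75983688  21.33861366  72.46231086 107.31451259 -22.07605726
  67.49412694  28.54757053] [-0.05462162  0.03076823 -0.00196546]
```

View pics/c8.png

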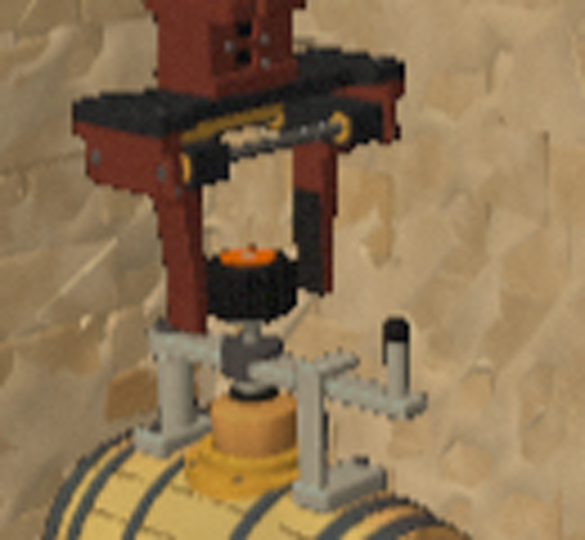

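The fingers straddle the knob, clear of the bar and the pin. I'll grip it.

>>> {"method": "move_arm", "body": {
  "gripper": [1, 1, 1, 1, 1, 1],
  "travel": [
    [0, 0, 0],
    [0, 0, 0],
    [0, 0, 0],
    [0, 0, 0],
    [0, 0, 0],
    [0, 0, 0]
  ],
  "delta_rot": [
    [0, 0, 0],
    [0, 0, 0],
    [0, 0, 0],
    [0, 0, 0],
    [0, 0, 0],
    [0, 0, 0]
  ]
}}

```text
time: 21.25
position: [0.5104, -0.0359, 0.2661]
eef_rot: [180.0, -0.0, 95.3]
contact_force: [-1.2, -0.7, 1.6]
gripper_width: 0.0507
finger_force: 30.0
```

```bash
cat > st.py <<'E'
from h import *
st=sensors.state()
for k in("position","eef_rot","q","contact_force","moment"):print(k,np.round(st[k],3))
E
python3 st.py
```

```text
position [ 0.51  -0.036  0.266]
eef_rot [ 1.79998e+02 -9.00000e-03  9.52690e+01]
q [-56.77   21.365  72.424 107.363 -22.093  67.487  28.548]
contact_force [-1.188 -0.721  1.575]
moment [0.031 0.179 0.017]
```

>>> {"method": "move_arm", "body": {
  "gripper": [1, 1, 1, 1],
  "travel": [
    [0, 0, 0.01],
    [0, 0, 0.01],
    [0, 0, 0.01],
    [0, 0, 0]
  ],
  "delta_rot": [
    [0, 0, 0.9],
    [0, 0, 0.9],
    [0, 0, 0.9],
    [0, 0, 0]
  ]
}}

```text
time: 21.75
position: [0.5098, -0.0357, 0.2649]
eef_rot: [-179.9, 0.0, 68.2]
contact_force: [-4.9, 1.4, 7.2]
gripper_width: 0.0509
finger_force: 30.0
```

```bash
python3 st.py
```

```text
position [ 0.51  -0.036  0.265]
eef_rot [-1.79895e+02  3.40000e-02  6.81600e+01]
q [-59.055  25.903  78.839 107.521 -27.194  69.524   6.973]
contact_force [-4.879  1.423  7.153]
moment [0.275 1.168 0.18 ]
```

Drag is 0.18 N m as expected, but q3 is getting near its limit. I'll let go in place, wind the tool back counter-clockwise and regrip.

>>> {"method": "move_arm", "body": {
  "gripper": [-0.7, -0.7, -0.7, -0.7, -0.7, -0.7, -0.7, -0.7, -0.7, -0.7, -0.7, -0.7],
  "travel": [
    [0, 0, 0],
    [0, 0, 0],
    [0, 0, 0],
    [0, 0, 0],
    [0, 0, 0],
    [0, 0, 0],
    [0, 0, 0],
    [0, 0, 0],
    [0, 0, 0],
    [0, 0, 0],
    [0, 0, 0],
    [0, 0, 0]
  ],
  "delta_rot": [
    [0, 0, 0],
    [0, 0, 0],
    [0, 0, 0],
    [0, 0, 0],
    [0, 0, -0.8],
    [0, 0, -0.9],
    [0, 0, -0.9],
    [0, 0, -0.9],
    [0, 0, -0.9],
    [0, 0, -0.9],
    [0, 0, -0.9],
    [0, 0, 0]
  ]
}}

```text
time: 23.25
position: [0.5104, -0.0361, 0.265]
eef_rot: [180.0, -0.0, 130.2]
contact_force: [0.4, 0.4, 0.6]
gripper_width: 0.0745
finger_force: 0.0
```

```bash
python3 st.py
```

```text
position [ 0.51  -0.036  0.265]
eef_rot [ 1.79956e+02 -1.60000e-02  1.30193e+02]
q [-50.544  16.38   61.205 107.259 -15.806  65.51   56.53 ]
contact_force [0.436 0.404 0.588]
moment [-0.019  0.03  -0.001]
```

Winding back brings q3 down as expected. I'll go on another 70° and regrip.

>>> {"method": "move_arm", "body": {
  "gripper": [-0.7, -0.7, -0.7, -0.7, -0.7, -0.7, -0.7, -0.7, -0.7],
  "travel": [
    [0, 0, 0],
    [0, 0, 0],
    [0, 0, 0],
    [0, 0, 0],
    [0, 0, 0],
    [0, 0, 0],
    [0, 0, 0],
    [0, 0, 0],
    [0, 0, 0]
  ],
  "delta_rot": [
    [0, 0, -0.9],
    [0, 0, -0.9],
    [0, 0, -0.9],
    [0, 0, -0.9],
    [0, 0, -0.9],
    [0, 0, -0.9],
    [0, 0, -0.9],
    [0, 0, -0.7],
    [0, 0, 0]
  ]
}}

```text
time: 24.38
position: [0.5104, -0.0361, 0.2647]
eef_rot: [180.0, -0.0, -160.0]
contact_force: [0.2, 0.6, 0.4]
gripper_width: 0.0748
finger_force: 0.0
```

>>> {"method": "move_arm", "body": {
  "gripper": [1, 1, 1, 1, 1],
  "travel": [
    [0, 0, 0],
    [0, 0, 0],
    [0, 0, 0],
    [0, 0, 0],
    [0, 0, 0]
  ],
  "delta_rot": [
    [0, 0, 0],
    [0, 0, 0],
    [0, 0, 0],
    [0, 0, 0],
    [0, 0, 0]
  ]
}}

```text
time: 25.0
position: [0.5101, -0.0344, 0.2648]
eef_rot: [179.9, -0.0, -159.7]
contact_force: [-1.1, 5.3, 2.0]
gripper_width: 0.0503
finger_force: 30.0
```

```bash
python3 st.py
```

```text
position [ 0.51  -0.034  0.265]
eef_rot [ 1.79875e+02 -1.10000e-02 -1.59715e+02]
q [-39.485  12.747  45.515 106.794 -10.154  64.615 120.001]
contact_force [-1.094  5.28   1.984]
moment [ 1.129  0.466 -0.019]
```

>>> {"method": "move_arm", "body": {
  "gripper": [1, 1, 1, 1],
  "travel": [
    [0, 0.04, 0],
    [0, 0, 0.01],
    [0, 0, 0.01],
    [0, 0, 0]
  ],
  "delta_rot": [
    [0, 0, 0],
    [0, 0, 0.9],
    [0, 0, 0.9],
    [0, 0, 0]
  ]
}}

```text
time: 25.5
position: [0.5098, -0.0342, 0.2641]
eef_rot: [180.0, -0.0, -177.7]
contact_force: [-2.2, 3.0, 3.6]
gripper_width: 0.0506
finger_force: 30.0
```

```bash
python3 st.py
```

```text
position [ 0.51  -0.034  0.264]
eef_rot [ 1.79996e+02 -2.20000e-02 -1.77665e+02]
q [-42.206  13.272  48.912 107.044 -11.046  64.585 103.065]
contact_force [-2.219  2.964  3.582]
moment [0.413 0.541 0.192]
```

>>> {"method": "move_arm", "body": {
  "gripper": [1, 1, 1],
  "travel": [
    [0, 0.01, 0.01],
    [0, 0, 0.01],
    [0, 0, 0]
  ],
  "delta_rot": [
    [0, 0, 0.9],
    [0, 0, 0.9],
    [0, 0, 0]
  ]
}}

```text
time: 25.88
position: [0.5098, -0.034, 0.2633]
eef_rot: [-180.0, -0.0, 164.5]
contact_force: [-2.1, 2.3, 4.0]
gripper_width: 0.0503
finger_force: 30.0
```

```bash
python3 st.py | grep -v q
```

```text
position [ 0.51  -0.034  0.263]
eef_rot [-1.79988e+02 -1.60000e-02  1.64502e+02]
contact_force [-2.065  2.261  3.971]
moment [0.435 0.56  0.127]
```

>>> {"method": "move_arm", "body": {
  "gripper": [1, 1],
  "travel": [
    [0, 0, 0.01],
    [0, 0, 0]
  ],
  "delta_rot": [
    [0, 0, 0.9],
    [0, 0, 0]
  ]
}}

```text
time: 26.12
position: [0.5098, -0.0339, 0.2629]
eef_rot: [-180.0, -0.0, 155.6]
contact_force: [-3.3, 2.6, 4.3]
gripper_width: 0.0505
finger_force: 30.0
```

```bash
python3 st.py | grep -v q
```

```text
position [ 0.51  -0.034  0.263]
eef_rot [-1.80000e+02 -1.40000e-02  1.55555e+02]
contact_force [-3.31   2.606  4.325]
moment [0.431 0.62  0.129]
```

>>> {"method": "move_arm", "body": {
  "gripper": [1, 1],
  "travel": [
    [0, 0, 0.01],
    [0, 0, 0]
  ],
  "delta_rot": [
    [0, 0, 0.9],
    [0, 0, 0]
  ]
}}

```text
time: 26.38
position: [0.5098, -0.0338, 0.2625]
eef_rot: [180.0, -0.0, 146.6]
contact_force: [-2.9, 3.0, 5.1]
gripper_width: 0.0507
finger_force: 30.0
```

```bash
python3 st.py | grep mom
```

```text
moment [0.511 0.662 0.138]
```

>>> {"method": "move_arm", "body": {
  "gripper": [1, 1],
  "travel": [
    [0, 0, 0.01],
    [0, 0, 0]
  ],
  "delta_rot": [
    [0, 0, 0.9],
    [0, 0, 0]
  ]
}}

```text
time: 26.62
position: [0.5099, -0.0338, 0.2622]
eef_rot: [180.0, -0.0, 137.6]
contact_force: [-2.3, 3.7, 5.6]
gripper_width: 0.0508
finger_force: 30.0
```

```bash
python3 st.py | grep mom
```

```text
moment [0.541 0.674 0.142]
```

>>> {"method": "move_arm", "body": {
  "gripper": [1, 1],
  "travel": [
    [0, 0, 0.01],
    [0, 0, 0]
  ],
  "delta_rot": [
    [0, 0, 0.9],
    [0, 0, 0]
  ]
}}

```text
time: 26.88
position: [0.51, -0.0337, 0.2618]
eef_rot: [180.0, -0.0, 128.6]
contact_force: [-1.9, 3.8, 5.7]
gripper_width: 0.0509
finger_force: 30.0
```

```bash
python3 st.py | grep mom
```

```text
moment [0.657 0.664 0.11 ]
```

>>> {"method": "move_arm", "body": {
  "gripper": [1, 1],
  "travel": [
    [0, 0, 0.01],
    [0, 0, 0]
  ],
  "delta_rot": [
    [0, 0, 0.9],
    [0, 0, 0]
  ]
}}

```text
time: 27.12
position: [0.5101, -0.0337, 0.2617]
eef_rot: [180.0, -0.0, 119.6]
contact_force: [-3.3, 2.9, 9.2]
gripper_width: 0.0508
finger_force: 30.0
```

```bash
python3 st.py | grep mom
```

```text
moment [0.712 0.959 0.285]
```

The torque is rising (0.285 N m), so the foot is bearing. Smaller steps now.

>>> {"method": "move_arm", "body": {
  "gripper": [1, 1],
  "travel": [
    [0, 0, 0],
    [0, 0, 0]
  ],
  "delta_rot": [
    [0, 0, 0.6],
    [0, 0, 0]
  ]
}}

```text
time: 27.38
position: [0.5102, -0.0337, 0.2616]
eef_rot: [180.0, -0.0, 113.6]
contact_force: [-1.8, 3.9, 7.5]
gripper_width: 0.0505
finger_force: 30.0
```

```bash
python3 st.py | grep mom
```

```text
moment [0.743 0.87  0.367]
```

>>> {"method": "move_arm", "body": {
  "gripper": [1, 1],
  "travel": [
    [0, 0, 0],
    [0, 0, 0]
  ],
  "delta_rot": [
    [0, 0, 0.5],
    [0, 0, 0]
  ]
}}

```text
time: 27.62
position: [0.5102, -0.0337, 0.2616]
eef_rot: [180.0, -0.0, 108.7]
contact_force: [-0.8, 2.6, 6.6]
gripper_width: 0.0504
finger_force: 30.0
```

```bash
python3 st.py | grep mom
```

```text
moment [0.677 0.699 0.444]
```

>>> {"method": "move_arm", "body": {
  "gripper": [1, 1],
  "travel": [
    [0, 0, 0],
    [0, 0, 0]
  ],
  "delta_rot": [
    [0, 0, 0.5],
    [0, 0, 0]
  ]
}}

```text
time: 27.88
position: [0.5103, -0.0337, 0.2616]
eef_rot: [180.0, -0.0, 103.7]
contact_force: [-1.3, 3.5, 6.7]
gripper_width: 0.0507
finger_force: 30.0
```

```bash
python3 st.py | grep mom
```

```text
moment [0.778 0.705 0.345]
```

>>> {"method": "move_arm", "body": {
  "gripper": [1, 1],
  "travel": [
    [0, 0, 0],
    [0, 0, 0]
  ],
  "delta_rot": [
    [0, 0, 0.5],
    [0, 0, 0]
  ]
}}

```text
time: 28.12
position: [0.5103, -0.0337, 0.2616]
eef_rot: [180.0, -0.0, 98.6]
contact_force: [-1.2, 3.9, 6.7]
gripper_width: 0.0508
finger_force: 30.0
```

```bash
python3 st.py | grep mom
```

```text
moment [0.764 0.677 0.379]
```

>>> {"method": "move_arm", "body": {
  "gripper": [1, 1, 1],
  "travel": [
    [0, 0, 0],
    [0, 0, 0],
    [0, 0, 0]
  ],
  "delta_rot": [
    [0, 0, 0.6],
    [0, 0, 0],
    [0, 0, 0]
  ]
}}

```text
time: 28.5
position: [0.5103, -0.0338, 0.2616]
eef_rot: [180.0, -0.0, 92.7]
contact_force: [-1.1, 2.8, 6.7]
gripper_width: 0.0506
finger_force: 30.0
```

```bash
python3 st.py | grep mom; python3 -c "
from bench import eyes,sensors
for i in range(3): eyes.grab_frame('top');print(sensors.state()['moment'][2])"
```

```text
moment [0.836 0.648 0.325]
0.3050287789017423
0.2986888498862155
0.308110467097383
```

The torque has dropped from about 0.43 to 0.31 N m with the screw standing still, so the clutch has clicked. I'll let go and rise clear.

>>> {"method": "move_arm", "body": {
  "gripper": [-0.8, -0.8, -0.8, -0.8, -0.8, -0.8, -0.8, -0.8, -0.8, -0.8, -0.8, -0.8],
  "travel": [
    [0, 0, 0],
    [0, 0, 0],
    [0, 0, 0],
    [0, 0, 0],
    [0, 0, -0.3],
    [0, 0, -0.6],
    [0, 0, -0.8],
    [0, 0, -0.8],
    [0, 0, -0.8],
    [0, 0, -0.6],
    [0, 0, 0],
    [0, 0, 0]
  ],
  "delta_rot": [
    [0, 0, 0],
    [0, 0, 0],
    [0, 0, 0],
    [0, 0, 0],
    [0, 0, 0],
    [0, 0, 0],
    [0, 0, 0],
    [0, 0, 0],
    [0, 0, 0],
    [0, 0, 0],
    [0, 0, 0],
    [0, 0, 0]
  ]
}}

```text
time: 30.15
position: [0.5096, -0.034, 0.4168]
eef_rot: [-180.0, -0.0, 92.3]
contact_force: [-0.7, 0.3, -0.7]
gripper_width: 0.0793
finger_force: 0.0
```

Run:
```python
from h import *
s=eyes.grab_frame("scene")
cv2.imwrite("pics/c9.png",cv2.resize(s["image"][60:340,215:445,::-1],None,fx=2.1,fy=2.1,interpolation=cv2.INTER_CUBIC))
```

```text
(no output)
```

View pics/c9.png

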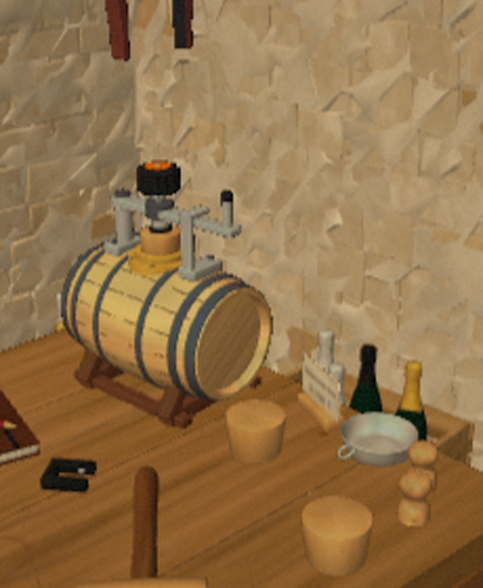

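The bar is under the hook at crop (205,215), the knob is down with its foot on the bung at (158,235), and the cup, card and mallet look undisturbed. The robot is clear, so I'm handing in.

```bash
python3 -c "
from bench import order
print(order.close_job())"
```

```text
the job is handed in; nothing more can be done
None
```

The cask is closed and the job handed in at about 30 s: bung home, clamp bar under the hook, and knob turned to the clutch click and let go; the cup, card and mallet were never touched, and no verdict came back.

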